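# Unload the six-cavity cover mould

## Task

Throw the ejector lever fully over towards the mould so that the moulded covers rise in their cavities, lift every one out and sort them: slide the complete covers lengthways, hat up, in through the mouth of the flat sleeve until each is entirely inside under the lips, and put the short shots, whose flange lacks a corner, into the red tray. Then push the lever right back so that the mould is ready for the next shot; leave the tray standing flat and do not disturb the other things on the bench.

Things in the scene. Friction and masses are not known exactly. Their poses are not given: they have to be found in the camera images.
- mould: dark steel lower mould half, block 150 x 200 x 50 mm, fixed; origin at the centre of its underside, lever on its -x side. Six cavities 52 x 42 mm at x = -31, +31 mm, y = -60, 0, +60 mm, some empty. Ejector lever at 0: covers sunk, hat tops flush with the block; lever thrown: all raised 24 mm, flange undersides 44 mm above the bench, hats 24 mm above the block
- ejector (a joint): the ejector lever, a red-tipped toggle on a grey block in front of the mould (112 mm in -x of the mould's origin); swings about the mould's y axis; 0 = leaning away from the mould (ejector down), 1.0 rad = fully thrown over towards the mould (ejector up, 24 mm); stays where it is left, pushed by less than 10 N
- ejector_tip (a point): upper end of the ejector lever; the lever is 80 mm long and swings in the mould's xz plane
- sleeve: fixed flat sleeve along its x; takes 4 covers in a row. Black floor 53 mm wide, 6 mm thick, x -170 to 130 mm; aluminium walls 43 mm apart, x -90 to 130, with lips reaching 5.5 mm inwards (underside 12, top 16 mm above the bench; 32 mm open between); red end stop at x = 123; flared guides x -116 to -90. Origin at the bench, on the centre line
- sleeve_entry (a point): on the open floor before the sleeve's mouth (sleeve x = -135 mm, 6 mm above the bench), clear of the guides for a cover set down here lengthways
- sleeve_mouth (a point): centre of the sleeve's mouth, on its floor (sleeve x = -90 mm): the lips begin here
- sleeve_stop (a point): centre of the inner face of the end stop, on the sleeve's floor (sleeve x = +123 mm)
- tray: loose red reject tray, 140 x 110 x 30 mm (x, y, z), walls and floor 4 to 5 mm thick, 0.5 kg; origin at the centre of its underside
- cover0: good moulding: white plastic cover shaped like a top hat, complete rectangular flange 50 x 40 x 4 mm (x, y, z), on its middle a hat 24 x 20 mm that rises to 30 mm; 30 g; origin at the centre of the flange's underside. May be absent
- cover1: good moulding: white plastic cover shaped like a top hat, complete rectangular flange 50 x 40 x 4 mm (x, y, z), on its middle a hat 24 x 20 mm that rises to 30 mm; 30 g; origin at the centre of the flange's underside. May be absent
- cover2: good moulding: white plastic cover shaped like a top hat, complete rectangular flange 50 x 40 x 4 mm (x, y, z), on its middle a hat 24 x 20 mm that rises to 30 mm; 30 g; origin at the centre of the flange's underside. May be absent
- cover3: good moulding: white plastic cover shaped like a top hat, complete rectangular flange 50 x 40 x 4 mm (x, y, z), on its middle a hat 24 x 20 mm that rises to 30 mm; 30 g; origin at the centre of the flange's underside. May be absent
- short0: short shot (faulty moulding): the same white cover, 50 x 40 mm flange 4 mm thick and hat 24 x 20 mm rising to 30 mm, but the flange's quarter at +x, +y is missing; 30 g; origin at the centre of the flange's underside (as if complete). May be absent
- short1: short shot (faulty moulding): the same white cover, 50 x 40 mm flange 4 mm thick and hat 24 x 20 mm rising to 30 mm, but the flange's quarter at +x, +y is missing; 30 g; origin at the centre of the flange's underside (as if complete). May be absent
- brush: bystander, loose: brush; origin at the centre of its underside
- solvent: bystander, loose: solvent bottle; origin at the centre of its underside
- spring_cup: bystander, loose: small black bowl; origin at the centre of its underside
- driver: bystander, loose: screwdriver; origin at the centre of its underside
- swab_jar: bystander, loose: clear jar; origin at the centre of its underside
Mind the look-alikes: they are no part of the job. Leave any blue or pink look-alike of the short1 alone.

How it is judged (in metres and radians):
On the way:
1. the ejector lever is thrown over (beyond 0.85 of 1.0 rad) (value of joint ejector above 0.85 rad), for 0.2 s.
At the end, for the whole second after the job is handed in: Every complete cover lies flat, hat up, within 4 mm of the sleeve's centre line and wholly inside its mouth (to 2 mm), aligned within 0.12 rad; every short shot lies in the red tray, which stands flat; the ejector lever is back below 0.12 rad; all at rest (value of joint ejector below 0.12 rad and x of cover0 in the frame of sleeve between -0.067 and 0.105 m and y of cover0 in the frame of sleeve between -0.004 and 0.004 m and z of cover0 in the frame of sleeve between 0.002 and 0.01 m and angle between each of cover0, cover1, cover2, cover3's own z axis and vertical below 0.12 rad and angle between the x axis of each of cover0, cover1, cover2, cover3 and the x axis of sleeve, either way round below 0.12 rad and linear speed of each of cover0, cover1, cover2, cover3, short0, short1 below 0.02 m/s and x of cover1 in the frame of sleeve between -0.067 and 0.105 m and y of cover1 in the frame of sleeve between -0.004 and 0.004 m and z of cover1 in the frame of sleeve between 0.002 and 0.01 m and x of cover2 in the frame of sleeve between -0.067 and 0.105 m and y of cover2 in the frame of sleeve between -0.004 and 0.004 m and z of cover2 in the frame of sleeve between 0.002 and 0.01 m and x of cover3 in the frame of sleeve between -0.067 and 0.105 m and y of cover3 in the frame of sleeve between -0.004 and 0.004 m and z of cover3 in the frame of sleeve between 0.002 and 0.01 m and x of short0 in the frame of tray between -0.066 and 0.066 m and y of short0 in the frame of tray between -0.051 and 0.051 m and z of short0 in the frame of tray between 0.001 and 0.045 m and x of short1 in the frame of tray between -0.066 and 0.066 m and y of short1 in the frame of tray between -0.051 and 0.051 m and z of short1 in the frame of tray between 0.001 and 0.045 m and angle between tray's own z axis and vertical below 0.1 rad); the robot touches nothing.
It fails at once if a bystander is moved by more than 40 mm (distance of any of brush, solvent, spring_cup, driver, swab_jar from where it was at the start of the episode above 0.04 m).
Of cover0, cover1, cover2, cover3 only 3 to 4 are there at a start; the rules pass over those that are not, and their reading is None.
Of short0, short1 only 1 to 2 are there at a start; the rules pass over those that are not, and their reading is None.
At some moment in a run one of tray may be knocked a few centimetres aside while the robot is not near it.
Once in a run the grip may slacken for a moment while it holds something.
It also fails if it takes over 210 s, if anything falls off the work surface, if the arm or the gripper's body presses on something with over 40 N, if the wrist force passes 120 N, or if a joint passes its speed limit or range.

## Robot

A 7-joint arm with a two-finger parallel gripper is mounted at the origin on the work surface. World frame = base frame: x ahead of the robot, y to its left, z up, the work surface at z = 0. Lengths are in m, angles in degrees, forces in N, time in s.
With the tool pointing down it reaches from about 0.425 to 0.875 m from the base axis. Payload 4.7 kg.
Tool frame: the origin (TCP) lies on the centre line of the jaws, within the pads' length; the fingertips stand 17 mm ahead of it and the grasp point (between the pads) lies 2 mm behind it; z points along the fingers, y is the line along which they close (so a half turn about z gives the same grasp; the last joint's range is limited). The gripper opens to 87 mm and grips with 3 to 60 N. Pads are 19 mm wide; open, the fingers measure 117 mm over their backs; the gripper's body (75 mm by 190 mm) begins 51 mm behind the grasp point.
Start: joints at [72.141, 18.392, -4.016, 83.108, 1.295, 78.541, -3.26], TCP at [0.208, -0.616, 0.24] pointing down, gripper open.
Joint ranges: [-163.93, 163.93], [-17.29, 119.83], [-79.2, 71.16], [3.27, 140.29], [-89.18, 269.18], [5.43, 117.66], [-154.24, 154.24]. Speed limits (degrees/s): [147.25, 147.25, 180, 180, 180, 180, 180].

## Interface

Orientations are given as [roll, pitch, yaw] about the fixed x, y, z axes, in that order (R = Rz(yaw) Ry(pitch) Rx(roll)).
In Python, from cell import env, read_camera gives the robot as it stands.
- The arm moves only by the shell command python3 -m jog 'ROWS' [FORCE]. ROWS is JSON, a list of rows, each a list of 5 numbers: the opening, from 0 (shut) to 1 (fully open), then the shift along the tool's x, y, z each as a share of 0.02 m, from -1 to 1, then the turn about the tool's z as a share of 45 degrees, from -1 to 1. In form: [[gripper, x, y, z, yaw], ...]. A call has 1 to 12 rows; each row shifts and turns the commanded pose from where the row before left it, along the tool's axes as they then stand; what a row does not reach is not made up. A row lasts 1/12 s, in which the tool goes at most 41.7 mm and 7.16 degrees, less where a joint would pass 70% of its speed; a pose out of reach is approached as far as the arm can. A call with a number of a shift or a turn outside -1 to 1 is refused whole. A call with a gripper value outside its range is refused whole. The fingers move at their own pace and stop on an object; FORCE is the grip in N (left out, the last holds). Time passes only in rows, so rows that do not move let the fingers close. It gives the time, the measured TCP pose, the force, the opening and the grip force at its end, in the units of the state.
- env.get_obs(): the state, without advancing time (a new reading comes with each control period).
- read_camera(name): name is "side" or "top"; returns a dict with "color" (384x512x3 uint8, red, green, blue), "range_z" (384x512 float32, m along the optical axis (not along the pixel's ray), 0 where there is no reading), "mtx" (3x3 intrinsics, pixels), "world_from_camera" (4x4, takes a point from camera to world coordinates). Camera axes: x right, y down, z forward; pixel columns grow to the right and rows downward; lengths in m; the calibration is good to about 2 mm. A picture is of the moment at which its call begins.
- env.sign_off(): hands the job in; it is judged then, once.
The state is a dict: "time_s": time; "qpos": joint angles; "joint_velocities": joint speeds; "effort": joint torques, N m; "tool_pos": TCP position; "tool_rot": TCP orientation; "force": force on the tool from outside, world axes, zero at the start; "wrist_torque": the same for the moment, N m; "grip_width": finger opening in m; "grasp_force": force on a finger pad.
Only numpy, scipy, OpenCV 4.12 (cv2) and the standard library are available. Lean on these libraries where they do the work, as an engineer would, in place of code of your own. Each camera call takes 0.05 s, during which the arm holds its last target. There are 200 camera calls.

## Working session

There is one attempt and no reset: what is moved stays moved. The work goes in short steps, Python scripts to look and compute and a shell command to move; the robot and the scene stay as the last step left them, time stands still between calls to the robot, and variables do not carry over. Pictures are saved under pics/ and viewed, at most 14 in all, crops included, and the job is handed in when it is done.

```bash
ls; mkdir -p pics; cat > h.py <<'E'
import numpy as np, cv2
from cell import env, read_camera
def snap(n):
    d=read_camera(n); return d
def pts(d):
    z=d["range_z"]; h,w=z.shape; u,v=np.meshgrid(np.arange(w),np.arange(h)); K=d["mtx"]
    p=np.stack([(u-K[0,2])/K[0,0]*z,(v-K[1,2])/K[1,1]*z,z,np.ones_like(z)],-1)
    return (p@d["world_from_camera"].T)[...,:3]
def save(d,f,crop=None,s=1.5):
    c=d["color"][...,::-1]
    if crop: c=c[crop[1]:crop[3],crop[0]:crop[2]]
    cv2.imwrite(f,cv2.resize(c,None,fx=s,fy=s,interpolation=cv2.INTER_CUBIC))
E
python3 - <<'E'
from h import *
for n in("top","side"):
    d=snap(n); save(d,f"pics/{n}0.png"); np.savez(f"{n}0.npz",**d); print(d["mtx"],d["world_from_camera"])
o=env.get_obs(); print({k:np.round(v,4) for k,v in o.items()})
E
```

```text
pics
[[383.43128238   0.         254.313247  ]
 [  0.         383.43128238 188.5098561 ]
 [  0.           0.           1.        ]] [[-0.00126186 -0.99924268  0.03889067  0.53078763]
 [-0.99993791  0.00169143  0.0110147   0.00453213]
 [-0.01107214 -0.03887435 -0.99918276  1.12423428]
 [ 0.          0.          0.          1.        ]]
[[347.74750038   0.         260.02898876]
 [  0.         347.74750038 194.56657757]
 [  0.           0.           1.        ]] [[ 0.99939322 -0.0095482   0.03349676  0.5439369 ]
 [-0.03004023 -0.72302456  0.69016887 -0.74744762]
 [ 0.01762911 -0.69075633 -0.72287267  0.90509819]
 [ 0.          0.          0.          1.        ]]
{'time_s': np.float64(0.1), 'qpos': array([72.1421, 18.434 , -4.0161, 83.1685,  1.2967, 78.5413, -3.2589]), 'joint_velocities': array([ 0.0079, -0.0837,  0.0918, -0.1777, -0.0219, -0.004 ,  0.012 ]), 'effort': array([-5.00000e-04, -4.92570e+01, -4.06300e-01, -3.13398e+01,
       -6.42000e-02,  3.95000e-02,  1.00000e-04]), 'tool_pos': array([ 0.2078, -0.6154,  0.2386]), 'tool_rot': array([-1.799015e+02,  7.000000e-03,  1.866950e+01]), 'force': array([-0.114 ,  0.0676, -0.0547]), 'wrist_torque': array([ 0.025 , -0.0304,  0.0082]), 'grasp_force': np.float64(0.0), 'grip_width': np.float64(0.0871)}
```

View pics/top0.png

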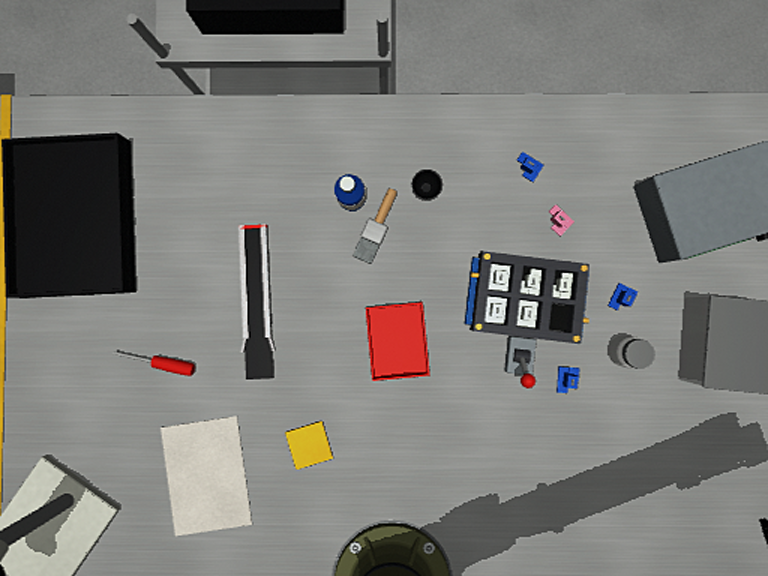

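View pics/side0.png

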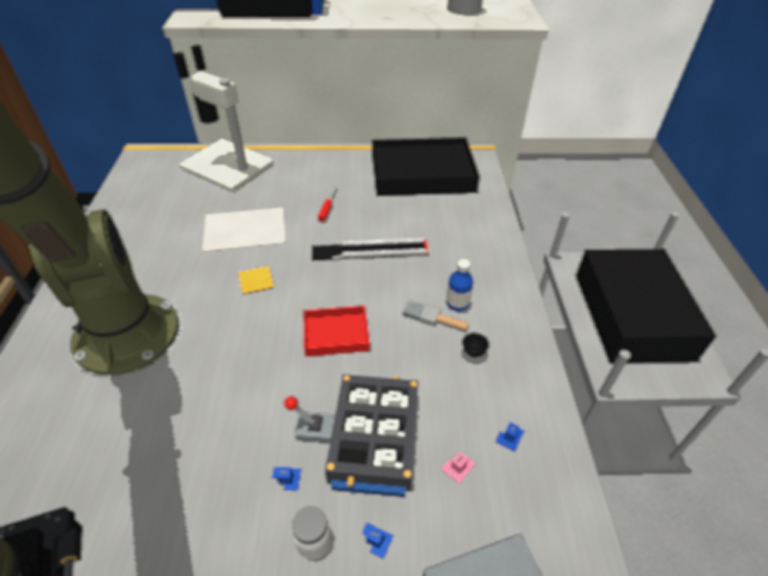

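The top view shows the mould at about (530,297) with five covers and its lever tip at (528,380), the sleeve at (257,300) with its mouth towards the robot, and the red tray at (398,340). The blue and pink look-alikes lie around the mould. Next I measure the poses.

```bash
python3 - <<'E'
from h import *
d=dict(np.load("top0.npz")); P=pts(d); c=d["color"].astype(int); hsv=cv2.cvtColor(d["color"],cv2.COLOR_RGB2HSV)
save(d,"pics/mould.png",(305,160,405,262),5.8)
save(d,"pics/sleeve.png",(150,140,190,260),5)
def rect(m,n):
    p=P[m]; r=cv2.minAreaRect(p[:,:2].astype(np.float32)); print(n,m.sum(),np.round(r[0],4),np.round(r[1],4),round(r[2],2),"z",np.round(np.percentile(p[:,2],[2,50,98]),4))
v,u=np.mgrid[:384,:512]; 
def box(a,b,e,f): return (u>a)&(u<e)&(v>b)&(v<f)
Z=P[...,2]
red=(hsv[...,1]>150)&((hsv[...,0]<8)|(hsv[...,0]>172))
rect(red&box(235,195,295,260),"tray"); rect(red&box(235,195,295,260)&(Z>.022),"traytop")
rect(box(305,160,405,232)&(Z>.04)&(Z<.058),"mould")
rect(red&box(340,240,365,265),"tip"); print(P[red&box(340,240,365,265)].mean(0), P[red&box(340,240,365,265)][:,2].max())
s=box(150,140,190,260)
rect(s&(Z>.012)&(Z<.02),"walls"); rect(s&(c.sum(-1)<150)&(Z<.012),"floor"); rect(s&red,"stop")
y=(hsv[...,0]>15)&(hsv[...,0]<30)&(hsv[...,1]>130)&box(305,160,405,235)
n,l,st,ce=cv2.connectedComponentsWithStats(y.astype(np.uint8))
for i in range(1,n):
    if st[i,4]>3: print("yel",ce[i],st[i,4],np.round(P[l==i].mean(0),4))
print("bench",np.median(Z[box(300,275,400,300)]),np.median(Z[box(195,190,230,260)]))
E
```

```text
tray 1891 [ 0.4631 -0.0116] [0.1399 0.1112] 5.39 z [-0.0013  0.0034  0.0312]
traytop 248 [ 0.4632 -0.0126] [0.1399 0.1095] 5.23 z [0.0232 0.0285 1.1242]
mould 2630 [ 0.5468 -0.2569] [0.2125 0.1499] 82.97 z [0.0422 0.0491 0.0534]
tip 73 [ 0.3974 -0.2422] [0.0216 0.0229] 45.55 z [0.0916 0.1001 0.1061]
[ 0.39831295 -0.24145255  0.09972227] 0.1071386914513599
walls 548 [0.5676 0.2627] [0.2425 0.0577] 3.55 z [0.0122 0.0149 0.0188]
floor 1232 [0.5364 0.2598] [0.2926 0.0526] 2.08 z [0.0004 0.005  0.0096]
stop 32 [0.685  0.2641] [0.0061 0.0447] 2.83 z [0.0055 0.0142 0.0172]
yel [324.28571429 170.5       ] 14 [ 0.6228 -0.1798  0.0503]
yel [319.  178.5] 4 [ 0.6018 -0.1684  0.028 ]
yel [388.94117647 178.23529412] 17 [ 0.6007 -0.36    0.0503]
yel [316.35294118 182.94117647] 17 [ 0.5886 -0.1593  0.0371]
yel [316. 203.] 5 [ 0.5318 -0.1596  0.0256]
yel [390.36363636 213.09090909] 11 [ 0.5031 -0.3671  0.037 ]
yel [318.93333333 217.4       ] 15 [ 0.4916 -0.1638  0.0505]
yel [383.86666667 225.53333333] 15 [ 0.4689 -0.3442  0.0497]
bench -0.001049691723482793 -0.0011331244618789649
```

View pics/mould.png

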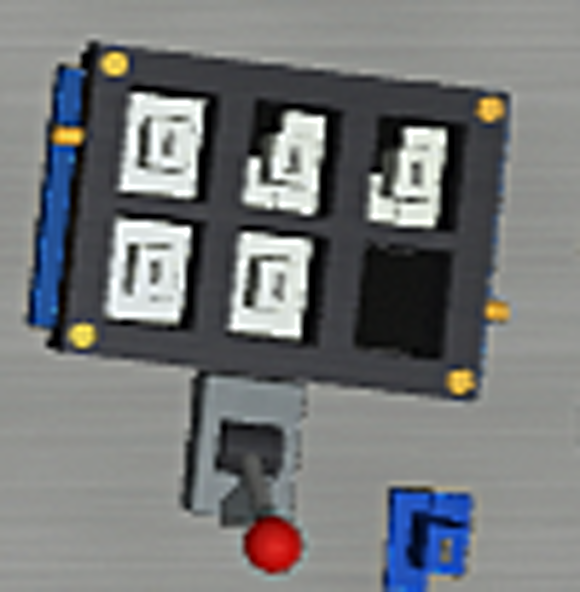

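The crop shows the covers at (160,145), (150,270) and (268,283) complete. Those at (290,160) and (412,175) lack the corner at upper left (+x, +y), and the cavity at (405,300) is empty. So there are 3 good covers and 2 shorts. Now a finer fit of the sleeve, and a helper for distances.

```bash
cat >> h.py <<'E'
def go(x,y,z,yaw):
    o=env.get_obs(); p=o["tool_pos"]; w=o["tool_rot"][2]; a=np.radians(yaw); d=np.array([x,y,z])-p
    dw=(w-yaw+90)%180-90
    if abs((o["tool_rot"][2]-yaw+180)%360-180)>90: a+=np.pi
    t=[d@[np.cos(a),np.sin(a),0], d@[np.sin(a),-np.cos(a),0], -d[2]]
    print("t",round(float(o["time_s"]),1),"pos",np.round(p,4),"yaw",round(float(w),1),"turn u",round(dw/45,3),"then xyz u",np.round(np.array(t)/.02,2))
E
python3 - <<'E'
from h import *
d=dict(np.load("top0.npz")); K=d["mtx"];T=d["world_from_camera"]
def ray(u,v,z):
    r=T[:3,:3]@np.array([(u-K[0,2])/K[0,0],(v-K[1,2])/K[1,1],1]); return T[:3,3]+r*(z-T[2,3])/r[2]
g=d["color"].astype(float).sum(-1)
L=[]
for v in range(158,222,4):  # dark channel between lips (z~16 lip edges)
    r=255*3-g[v,155:188]; dark=(g[v,155:188]<200); us=np.where(dark)[0]+155
    # bright extent
    b=np.where(g[v,152:190]>560)[0]+152
    print(v,us.min(),us.max(),b.min() if len(b) else 0,b.max() if len(b) else 0, np.round(ray(us.mean(),v,.013),4))
for v in range(230,254,4):
    us=np.where(g[v,152:192]<200)[0]+152; print(v,us.min(),us.max(),np.round(ray(us.mean(),v,.006),4))
print(ray(255,188,0))
E
python3 -c "
from h import *
go(.362,-.237,.24,-7)"
```

```text
158 163 178 160 176 [0.6635 0.266  0.013 ]
162 163 178 160 176 [0.6518 0.2659 0.013 ]
166 164 178 160 177 [0.6401 0.2643 0.013 ]
170 164 173 160 177 [0.6284 0.2667 0.013 ]
174 164 179 160 177 [0.6167 0.2618 0.013 ]
178 164 179 160 177 [0.6051 0.2638 0.013 ]
182 164 179 161 177 [0.5934 0.2626 0.013 ]
186 164 179 161 177 [0.5818 0.2625 0.013 ]
190 164 179 161 178 [0.5701 0.2624 0.013 ]
194 165 174 161 178 [0.5585 0.2633 0.013 ]
198 165 180 161 178 [0.5469 0.2583 0.013 ]
202 165 180 161 178 [0.5353 0.2603 0.013 ]
206 165 180 162 178 [0.5237 0.2603 0.013 ]
210 165 180 162 178 [0.5121 0.2602 0.013 ]
214 165 180 162 179 [0.5005 0.259  0.013 ]
218 166 175 162 179 [0.4889 0.2599 0.013 ]
230 163 179 [0.4537 0.2598 0.006 ]
234 163 181 [0.4421 0.2568 0.006 ]
238 164 181 [0.4305 0.2552 0.006 ]
242 164 181 [0.4189 0.2551 0.006 ]
246 164 182 [0.4074 0.2536 0.006 ]
250 164 182 [0.3958 0.2535 0.006 ]
[0.57603952 0.01490806 0.        ]
t 0.1 pos [ 0.2078 -0.6154  0.2386] yaw 18.7 turn u 0.57 then xyz u [  5.35 -19.72  -0.07]
```

View pics/sleeve.png

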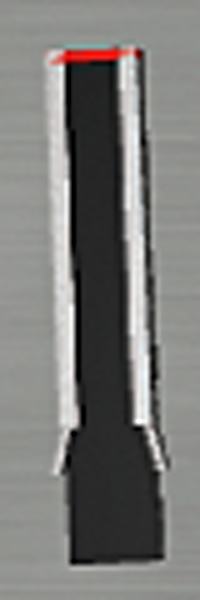

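```bash
python3 - <<'E'
from h import *
d=dict(np.load("top0.npz")); K=d["mtx"];T=d["world_from_camera"]
def ray(u,v,z):
    r=T[:3,:3]@np.array([(u-K[0,2])/K[0,0],(v-K[1,2])/K[1,1],1]); return T[:3,3]+r*(z-T[2,3])/r[2]
g=d["color"].astype(float).mean(-1)
def cross(row,a,b,th):
    for u in range(a,b):
        if (row[u]-th)*(row[u+1]-th)<=0 and row[u]!=row[u+1]: return u+(th-row[u])/(row[u+1]-row[u])
    return np.nan
print(g[190,155:186].astype(int)); print(g[246,155:190].astype(int))
A=[]
for v in range(156,220):
    row=g[v]; l=cross(row,161,169,110); r=cross(row,170,178,110); A.append((*ray((l+r)/2,v,.016)[:2],(r-l)*.0029))
A=np.array(A); A=A[np.isfinite(A).all(1)]
B=[]
for v in range(234,251):
    l=cross(g[v],158,168,80); r=cross(g[v],176,190,80); B.append((*ray((l+r)/2,v,.006)[:2],(r-l)*.0029))
B=np.array(B)
for n,C in(("lip",A),("floor",B)):
    f=np.polyfit(C[:,0],C[:,1],1); print(n,np.degrees(np.arctan(f[0])),"width",np.median(C[:,2]),[ (x,round(np.polyval(f,x),4)) for x in(.39,.425,.47,.57,.68)],np.std(C[:,1]-np.polyval(f,C[:,0])))
f=np.polyfit(np.r_[A[:,0],B[:,0]],np.r_[A[:,1],B[:,1]],1);print(f,np.degrees(np.arctan(f[0])))
c=g[:,173]; print("near edge",[(v,int(c[v])) for v in range(248,258)]); 
for v in (252,253): print(ray(173,v+.5,.006))
for v in (148,149,150,151,152): print(v,d["color"][v,165:174,0].astype(int), ray(168,v,.016))
for v in range(216,232): print(v,g[v,158:186].astype(int))
E
```

```text
[149 149 148 147 147 168 211 215 210  32  30  37  39  39  38  38  38  38
  34  45 132 218 219 219  30 110 152 146 145 145 146]
[147 145 147 146 146 147 149 148 114  26  37  40  42  41  42  42  42  41
  43  43  42  43  42  42  43  41  36  60 155 145 142 142 141 142 145]
lip 2.7086246981041606 width 0.03157718398808457 [(0.39, np.float64(0.2549)), (0.425, np.float64(0.2565)), (0.47, np.float64(0.2587)), (0.57, np.float64(0.2634)), (0.68, np.float64(0.2686))] 0.0003417796236130683
floor 4.250583173410945 width 0.05405867681806244 [(0.39, np.float64(0.2529)), (0.425, np.float64(0.2555)), (0.47, np.float64(0.2588)), (0.57, np.float64(0.2663)), (0.68, np.float64(0.2745))] 0.00044975545471284315
[0.05238059 0.23342446] 2.9984465626772483
near edge [(248, 42), (249, 42), (250, 40), (251, 33), (252, 61), (253, 164), (254, 148), (255, 145), (256, 146), (257, 153)]
[0.38856952 0.25346398 0.006     ]
[0.38567965 0.25344374 0.006     ]
148 [144 143 143 143 142 143 141 141 141] [0.6923983 0.267951  0.016    ]
149 [133 133 130 129 129 130 134 152 122] [0.68947239 0.26792902 0.016     ]
150 [189 197
[... 1413 characters left out ...]
139 138 169 206   0  27  36  41  41  41  42  40  42  41  42  42
  38  32  51 158 218  49 151 145 141 141]
227 [143 143 141 151 201 166  23  34  39  41  40  41  43  42  42  41  42  43
  42  40  26  90 227 117  77 152 147 144]
228 [143 142 140 151 197 119  25  38  41  41  41  40  42  42  42  42  42  43
  43  41  32  95 229 114  66 151 146 144]
229 [142 142 139 156 211  57  29  39  40  41  41  41  41  42  42  42  42  42
  43  42  35  51 156 218  53 148 143 142]
230 [142 141 141 173 214  61  32  38  41  41  40  43  41  41  43  42  40  42
  44  43  39  38 117 221  83 148 143 141]
231 [145 144 149 191 213   0  37  42  41  40  41  42  42  42  42  42  43  43
  44  42  40  31  94 230 119  94 148 144]
```

```bash
python3 -m jog '[[0,0,0,0,0.143],[0,0,0,0,0.143],[0,0,0,0,0.143],[0,0,0,0,0.143],[0,0.27,-1,0,0],[0,0.27,-1,0,0],[0,0.27,-1,0,0],[0,0.27,-1,0,0],[0,0.27,-1,0,0],[0,0.27,-1,0,0],[0,0.27,-1,0,0],[0,0.27,-1,0,0]]' 20; python3 -m jog '[[0,0.27,-1,0,0],[0,0.27,-1,0,0],[0,0.27,-1,0,0],[0,0.27,-1,0,0],[0,0.27,-1,0,0],[0,0.27,-1,0,0],[0,0.27,-1,0,0],[0,0.27,-1,0,0],[0,0.27,-1,0,0],[0,0.27,-1,0,0],[0,0,-0.5,0,0],[0,0,0,0,0]]'; python3 -c "
from h import *
go(.362,-.237,.085,-7)"
```

```text
time_s: 1.1
tool_pos: [0.2707, -0.4611, 0.2391]
tool_rot: [-180.0, 0.0, -7.1]
force: [1.1, 0.3, 0.1]
grip_width: 0.0151
grasp_force: 0.0
time_s: 2.1
tool_pos: [0.3505, -0.2585, 0.2395]
tool_rot: [-180.0, 0.0, -6.9]
force: [0.2, 0.2, 0.2]
grip_width: 0.0004
grasp_force: 0.0
t 2.1 pos [ 0.3505 -0.2585  0.2395] yaw -6.9 turn u 0.003 then xyz u [ 0.44 -1.14  7.72]
```

```bash
python3 -m jog '[[0,0.2,-0.6,1,0],[0,0.2,-0.5,1,0],[0,0,0,1,0],[0,0,0,1,0],[0,0,0,1,0],[0,0,0,1,0],[0,0,0,1,0],[0,0,0,0.7,0],[0,0,0,0,0]]'; python3 -m jog '[[0,0.6,0,0,0],[0,0.6,0,0,0],[0,0.6,0,0,0],[0,0.6,0,0,0],[0,0.6,0,0,0],[0,0.6,0,0,0],[0,0,0,0,0]]';python3 -c "
from h import *
go(.362,-.237,.085,-7)
d=snap('top');save(d,'pics/lev1.png',(305,160,405,262),5.8)"
```

```text
time_s: 2.85
tool_pos: [0.3579, -0.2397, 0.0826]
tool_rot: [-179.9, 0.3, -7.2]
force: [-0.8, 0.2, -0.4]
grip_width: 0.0003
grasp_force: 0.0
time_s: 3.43
tool_pos: [0.4354, -0.2488, 0.0859]
tool_rot: [-180.0, -0.2, -7.0]
force: [0.0, -0.1, -0.9]
grip_width: 0.0008
grasp_force: 0.0
t 3.4 pos [ 0.4354 -0.2488  0.0859] yaw -7.0 turn u 0.001 then xyz u [-3.71 -0.14  0.05]
```

View pics/lev1.png

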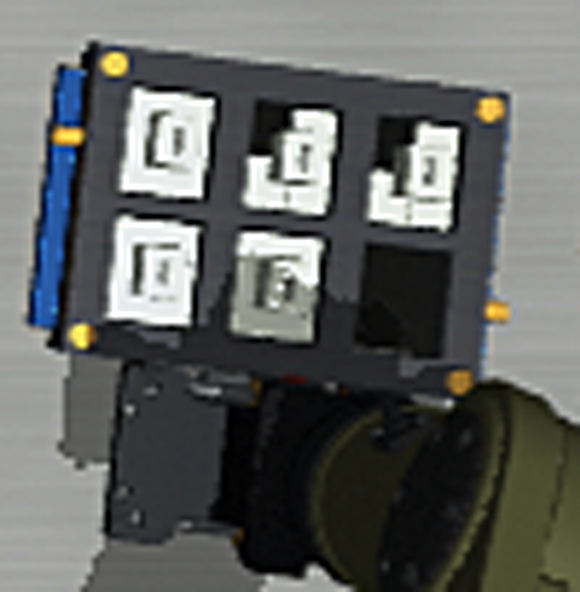

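The covers have partly risen, and the lever tip is just visible at (295,380). I keep pushing to the stop.

```bash
python3 -m jog '[[0,0.5,0,0,0],[0,0.3,0,0,0],[0,0,0,0,0]]'; python3 -m jog '[[0,0.25,0,0,0],[0,0,0,0,0]]';python3 -m jog '[[0,0.25,0,0,0],[0,0,0,0,0],[0,0,0,0,0]]'
```

```text
time_s: 3.73
tool_pos: [0.445, -0.2503, 0.0848]
tool_rot: [-179.9, 0.5, -7.1]
force: [-10.7, 1.3, 6.9]
grip_width: 0.0005
grasp_force: 6.0
time_s: 3.9
tool_pos: [0.4457, -0.2505, 0.0844]
tool_rot: [-179.9, 1.0, -7.1]
force: [-20.6, 4.8, 14.6]
grip_width: 0.0003
grasp_force: 12.2
time_s: 4.15
tool_pos: [0.4464, -0.2505, 0.0841]
tool_rot: [-179.9, 1.5, -7.2]
force: [-29.3, 6.3, 22.3]
grip_width: 0.0003
grasp_force: 18.7
```

At the hard stop (-29 N). I back off, rise clear and measure the raised covers.

```bash
python3 -m jog '[[0,-0.6,0,0,0],[0,-1,0,0,0],[0,-1,0,-0.5,0],[0.5,0,0,-1,0],[0.5,0,0,-1,0],[0.5,0,-1,-1,0],[0.5,0,-1,-1,0],[0.5,0,-1,-0.5,0],[0.5,0,-1,0,0],[0.5,0,-1,0,0],[0.5,0,-1,0,0],[0.5,0,-1,0,0]]'; python3 - <<'E'
from h import *
d=snap('top');save(d,'pics/up.png',(305,160,405,262),5.8);P=pts(d);Z=P[...,2]
v,u=np.mgrid[:384,:512];b=(u>305)&(u<405)&(v>160)&(v<235)
m=(b&(Z>.066)&(Z<.085)).astype(np.uint8)
n,l,st,ce=cv2.connectedComponentsWithStats(m)
for i in range(1,n):
    if st[i,4]>8: print(np.round(ce[i],1),st[i,4],np.round(P[l==i].mean(0),4))
go(.5225,-.1987,.2,-7)
E
```

```text
time_s: 5.15
tool_pos: [0.4248, -0.1056, 0.1863]
tool_rot: [180.0, -0.2, -7.1]
force: [0.5, 0.1, -0.5]
grip_width: 0.0427
grasp_force: 0.0
[335.3 183.9] 69 [ 0.5841 -0.2058  0.073 ]
[357.1 186.5] 71 [ 0.5767 -0.2653  0.0726]
[378.7 189.1] 69 [ 0.5696 -0.3238  0.0733]
[332.8 206.4] 68 [ 0.5223 -0.1984  0.0728]
[354.5 209. ] 72 [ 0.5151 -0.2573  0.0729]
[351.8 229.9] 9 [ 0.4583 -0.2498  0.071 ]
t 5.2 pos [ 0.4255 -0.101   0.1864] yaw -6.8 turn u 0.005 then xyz u [ 5.41  4.26 -0.68]
```

View pics/up.png

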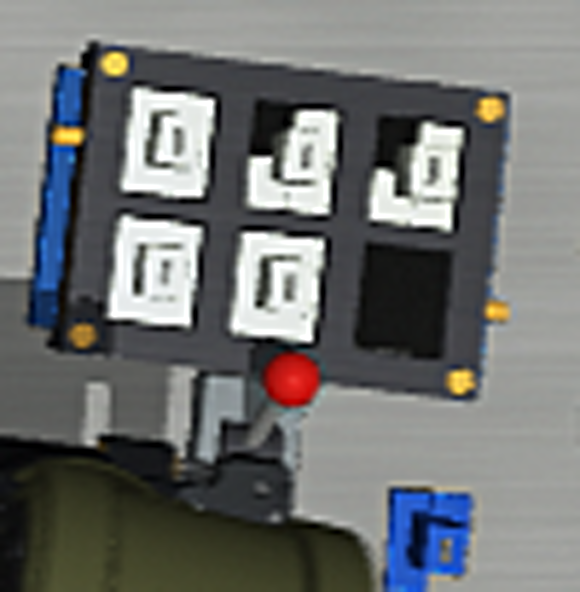

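The covers are all up at (160,140), (293,150), (415,170), (153,268) and (277,283), with hat tops at z = 73 mm as expected. The lever ball is at (292,380). Now I take the near-left cover.

```bash
python3 -m jog '[[0.5,1,0.8,0,0],[0.5,1,0.8,0,0],[0.5,1,0.8,0,0],[0.5,1,0.8,0,0],[0.5,1,0.8,0,0],[0.5,0.4,0.27,0,0],[0.5,0,0,1,0],[0.5,0,0,1,0],[0.5,0,0,1,0],[0.5,0,0,0.5,0],[0.5,0,0,0,0],[0.5,0,0,0,0]]' 30;python3 -c "
from h import *
go(.5224,-.1986,.074,-7)"
```

```text
time_s: 6.2
tool_pos: [0.5204, -0.2042, 0.1158]
tool_rot: [-180.0, -0.0, -7.1]
force: [0.1, -0.4, -1.5]
grip_width: 0.0436
grasp_force: 0.0
t 6.2 pos [ 0.5204 -0.2042  0.1158] yaw -7.1 turn u -0.001 then xyz u [ 0.06 -0.29  2.09]
```

```bash
python3 -m jog '[[0.5,0.06,-0.29,0,0],[0.5,0,0,1,0],[0.5,0,0,1.1,0]]' ; python3 -m jog '[[0.5,0.06,-0.29,0.1,0],[0.5,0,0,1,0],[0.5,0,0,1,0],[0.5,0,0,0,0],[0,0,0,0,0],[0,0,0,0,0],[0,0,0,0,0],[0,0,0,0,0],[0,0,0,0,0]]' 30;python3 -c "
from h import *
go(.5224,-.1986,.074,-7)"
```

```text
time_s: 6.95
tool_pos: [0.5232, -0.1979, 0.0748]
tool_rot: [-179.9, -0.1, -7.1]
force: [-0.5, 0.4, 1.5]
grip_width: 0.0193
grasp_force: 30.0
t 7.0 pos [ 0.5232 -0.1979  0.0748] yaw -7.1 turn u -0.001 then xyz u [-0.04  0.04  0.04]refused, shift out of range in row 3
```

```bash
python3 -m jog '[[0,0,0,-0.6,0],[0,0,0,-1,0],[0,0,0,-1,0],[0,0,0,-1,0],[0,0,0,0,-0.109],[0,0,0,0,-0.109],[0,0,0,0,0]]';python3 -c "
from h import *
go(.4241,.2565,.1,2.7)"
```

```text
time_s: 7.53
tool_pos: [0.5222, -0.1995, 0.147]
tool_rot: [179.9, -0.0, 2.8]
force: [0.1, -0.0, 0.3]
grip_width: 0.0199
grasp_force: 30.0
t 7.5 pos [ 0.5222 -0.1995  0.147 ] yaw 2.8 turn u 0.003 then xyz u [ -3.83 -23.01   2.35]
```

```bash
python3 -m jog '[[0,-0.16,-1,0,0],[0,-0.16,-1,0,0],[0,-0.16,-1,0,0],[0,-0.16,-1,0,0],[0,-0.16,-1,0,0],[0,-0.16,-1,0,0],[0,-0.16,-1,0,0],[0,-0.16,-1,0,0],[0,-0.16,-1,0,0],[0,-0.16,-1,0,0],[0,-0.16,-1,0,0],[0,-0.16,-1,0,0]]'; python3 -m jog '[[0,-0.16,-1,0,0],[0,-0.16,-1,0,0],[0,-0.16,-1,0,0],[0,-0.16,-1,0,0],[0,-0.16,-1,0,0],[0,-0.16,-1,0,0],[0,-0.16,-1,0,0],[0,-0.16,-1,0,0],[0,-0.16,-1,0,0],[0,-0.16,-1,0,0],[0,-0.16,-1,0,0],[0,0,0,0.5,0]]';python3 -m jog '[[0,0,0,1,0],[0,0,0,0,0],[0,0,0,0,0]]';python3 -c "
from h import *
go(.4241,.2565,.037,2.7)"
```

```text
time_s: 8.53
tool_pos: [0.4719, 0.0396, 0.1459]
tool_rot: [180.0, 0.0, 2.6]
force: [1.3, 0.0, -0.1]
grip_width: 0.0198
grasp_force: 30.0
time_s: 9.53
tool_pos: [0.4263, 0.2621, 0.1377]
tool_rot: [-179.8, -0.2, 2.9]
force: [-0.6, 0.4, -0.2]
grip_width: 0.0198
grasp_force: 30.0
time_s: 9.78
tool_pos: [0.4259, 0.2558, 0.1147]
tool_rot: [179.9, 0.2, 2.6]
force: [0.4, 0.0, -0.0]
grip_width: 0.0199
grasp_force: 3.0
t 9.8 pos [0.4259 0.2558 0.1147] yaw 2.6 turn u -0.001 then xyz u [-0.09 -0.04  3.89]
```

The grip slackened to 3 N just now, so I restore it and check that the cover is still held.

```bash
python3 -m jog '[[0,0,0,0,0],[0,0,0,0,0],[0,0,0,0,0]]' 30;python3 -c "
from h import *
d=snap('side');save(d,'pics/s1.png',(190,100,320,200),6)"
```

```text
time_s: 10.03
tool_pos: [0.4273, 0.2569, 0.1164]
tool_rot: [180.0, -0.1, 2.7]
force: [-1.1, -0.0, -0.5]
grip_width: 0.0196
grasp_force: 30.0
```

View pics/s1.png

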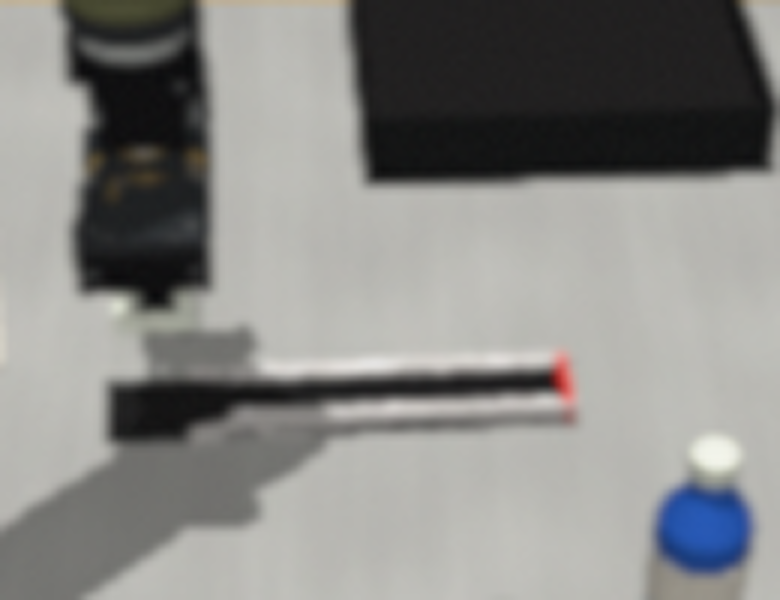

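The cover is still held at about (150,312), perhaps a little tilted. I set it down at the entry to level it and grip again.

```bash
python3 -m jog '[[0,-0.28,0,1,0],[0,0,0,1,0],[0,0,0,1,0],[0,0,0,0.7,0],[0,0,0,0,0],[0,0,0,0,0]]' ;python3 -c "
from h import *
go(.4221,.2564,.037,2.7)"
```

```text
time_s: 10.58
tool_pos: [0.4208, 0.2567, 0.0415]
tool_rot: [180.0, 0.1, 2.7]
force: [-1.1, 0.5, 0.1]
grip_width: 0.0198
grasp_force: 30.0
t 10.6 pos [0.4208 0.2567 0.0415] yaw 2.7 turn u 0.001 then xyz u [0.06 0.02 0.22]
```

```bash
python3 -m jog '[[0,0,0,0.1,0],[0,0,0,0.1,0],[0,0,0,0,0]]' ;python3 -m jog '[[0,0,0,0.1,0],[0,0,0,0,0]]'; python3 -m jog '[[0.4,0,0,0,0],[0.4,0,0,0,0],[0.4,0,0,0,0]]';python3 -c "
from h import *
go(.4221,.2564,.0365,2.7)
d=snap('side');save(d,'pics/s2.png',(190,100,320,200),6)"
```

```text
time_s: 10.83
tool_pos: [0.4216, 0.2569, 0.0382]
tool_rot: [-180.0, -0.1, 2.7]
force: [-0.3, 0.1, -0.4]
grip_width: 0.02
grasp_force: 30.0
time_s: 11.0
tool_pos: [0.4219, 0.257, 0.0369]
tool_rot: [180.0, -0.1, 2.7]
force: [-0.8, -1.4, 8.9]
grip_width: 0.0197
grasp_force: 30.0
time_s: 11.25
tool_pos: [0.4212, 0.2568, 0.0356]
tool_rot: [180.0, -0.0, 2.7]
force: [-0.9, -0.6, 0.1]
grip_width: 0.0311
grasp_force: 0.0
t 11.2 pos [0.4212 0.2568 0.0356] yaw 2.7 turn u 0.001 then xyz u [ 0.04  0.02 -0.04]
```

View pics/s2.png

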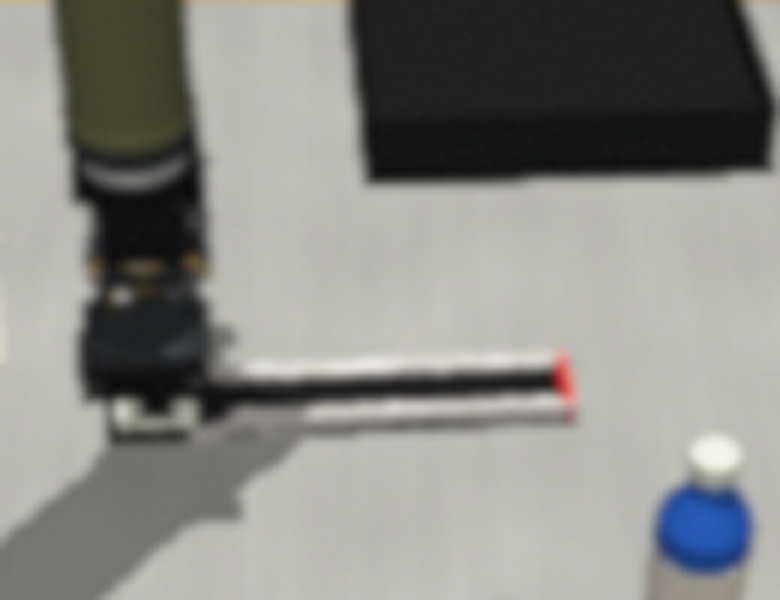

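The cover lies flat at (155,415) on the entry floor. I grip it again, lift by under 1 mm and slide it in.

```bash
python3 -m jog '[[0,0,0,0,0],[0,0,0,0,0],[0,0,0,0,0],[0,0,0,-0.05,0],[0,0.5,0,0,0],[0,0.5,0,0,0],[0,0.5,0,0,0],[0,0,0,0,0]]' 30;python3 -m jog '[[0,0.5,0,0,0],[0,0.5,0,0,0],[0,0,0,0,0]]';python3 -c "
from h import *
go(.6509,.2672,.0365,2.7)"
```

```text
time_s: 11.97
tool_pos: [0.454, 0.2585, 0.0368]
tool_rot: [-179.9, -0.1, 2.6]
force: [0.2, -0.5, 0.1]
grip_width: 0.0196
grasp_force: 30.0
time_s: 12.22
tool_pos: [0.4735, 0.2595, 0.0367]
tool_rot: [-179.9, -0.1, 2.7]
force: [0.7, 1.2, -0.2]
grip_width: 0.0197
grasp_force: 30.0
t 12.2 pos [0.4735 0.2595 0.0367] yaw 2.7 turn u -0.001 then xyz u [8.88 0.03 0.01]
```

```bash
python3 -m jog '[[0,0.7,0,0,0],[0,0.7,0,0,0],[0,0.7,0,0,0],[0,0.7,0,0,0],[0,0.7,0,0,0],[0,0.7,0,0,0],[0,0,0,0,0]]';python3 -m jog '[[0,0.7,0,0,0],[0,0.7,0,0,0],[0,0.7,0,0,0],[0,0.7,0,0,0],[0,0.7,0,0,0],[0,0.7,0,0,0],[0,0,0,0,0],[0,0,0,0,0]]';python3 -c "
from h import *
go(.6509,.2672,.0365,2.7)"
```

```text
time_s: 12.8
tool_pos: [0.5574, 0.2636, 0.0365]
tool_rot: [-179.9, -0.1, 2.6]
force: [1.4, 2.5, -0.0]
grip_width: 0.02
grasp_force: 30.0
time_s: 13.47
tool_pos: [0.6385, 0.2675, 0.0363]
tool_rot: [-180.0, 0.0, 2.7]
force: [-0.2, 1.7, -0.9]
grip_width: 0.0195
grasp_force: 30.0
t 13.5 pos [0.6385 0.2675 0.0363] yaw 2.7 turn u 0.001 then xyz u [ 0.62  0.04 -0.01]
```

```bash
python3 -m jog '[[0,0.4,0,0,0],[0,0.15,0,0,0],[0,0,0,0,0],[0.4,0,0,0,0],[0.4,0,0,0,0],[0.45,0,0,-0.3,0],[0.5,0,0,-1,0],[0.5,0,0,-1,0],[0.5,0,0,-1,0],[0.5,0,0,-1,0],[0.5,0,0,-1,0],[0.5,0,0,0,0]]';python3 -c "
from h import *
go(.5151,-.2577,.15,-7)
d=snap('top');save(d,'pics/s3.png',(140,130,300,260),5);P=pts(d)
hsv=cv2.cvtColor(d['color'],cv2.COLOR_RGB2HSV);v,u=np.mgrid[:384,:512]
m=(hsv[...,1]>150)&((hsv[...,0]<8)|(hsv[...,0]>172))&(u>220)&(u<310)&(v>190)&(v<270)&(P[...,2]<.05)
print(cv2.minAreaRect(P[m][:,:2].astype(np.float32)))"
```

```text
time_s: 14.47
tool_pos: [0.652, 0.2686, 0.1482]
tool_rot: [-179.9, -0.4, 2.7]
force: [0.7, 1.4, 1.1]
grip_width: 0.0433
grasp_force: 0.0
t 14.5 pos [0.652  0.2686 0.1482] yaw 2.7 turn u 0.216 then xyz u [-3.59 26.95 -0.09]
((0.4633038640022278, -0.011650174856185913), (0.13961350917816162, 0.11109587550163269), 5.383514404296875)
```

View pics/s3.png

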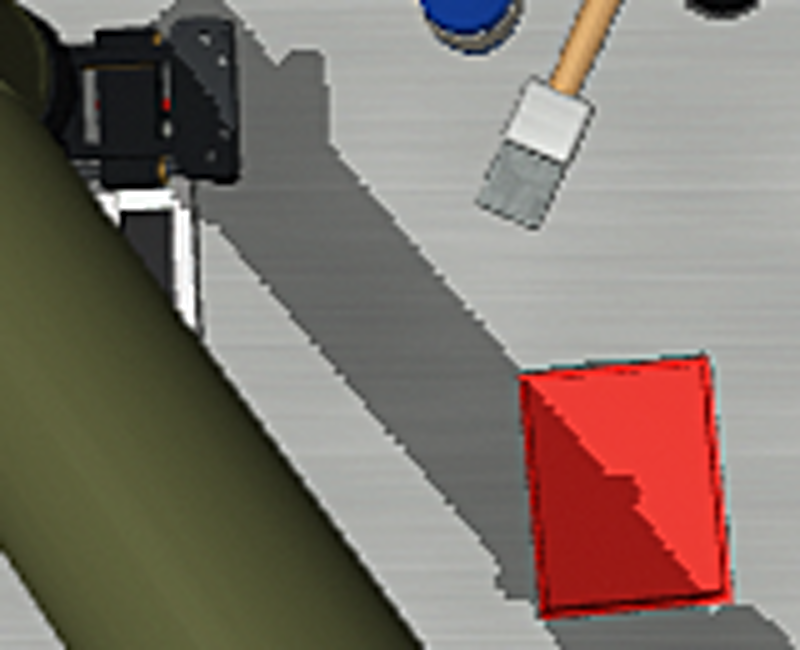

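The white flange edge is visible inside the sleeve at (145,197), and the tray has not moved. Now back to the near-centre cover, swinging wide of the bottle.

```bash
python3 -m jog '[[0.5,0,0,0,0.108],[0.5,0,0,0,0.108],[0.5,-1,0.5,0,0],[0.5,-1,0.5,0,0],[0.5,-1,0.5,0,0],[0.5,-0.59,1,0,0],[0.5,0,1,0,0],[0.5,0,1,0,0],[0.5,0,1,0,0],[0.5,0,1,0,0],[0.5,0,1,0,0],[0.5,0,1,0,0]]';python3 -m jog '[[0.5,0,1,0,0],[0.5,0,1,0,0],[0.5,0,1,0,0],[0.5,0,1,0,0],[0.5,0,1,0,0],[0.5,0,1,0,0],[0.5,0,1,0,0],[0.5,0,1,0,0],[0.5,0,1,0,0],[0.5,0,1,0,0],[0.5,0,1,0,0],[0.5,0,1,0,0]]';python3 -m jog '[[0.5,0,1,0,0],[0.5,0,1,0,0],[0.5,0,1,0,0],[0.5,0,1,0,0],[0.5,0,0.45,0,0],[0.5,0,0,0,0],[0.5,0,0,0,0]]';python3 -c "
from h import *
go(.5151,-.2577,.0745,-7)"
```

```text
time_s: 15.52
tool_pos: [0.5569, 0.106, 0.1416]
tool_rot: [179.9, 0.1, -7.0]
force: [0.5, -0.3, -0.5]
grip_width: 0.0435
grasp_force: 0.0
time_s: 16.52
tool_pos: [0.5275, -0.1318, 0.1416]
tool_rot: [180.0, 0.1, -7.0]
force: [-0.1, -0.4, 1.2]
grip_width: 0.0437
grasp_force: 0.0
time_s: 17.1
tool_pos: [0.5175, -0.2183, 0.142]
tool_rot: [-179.9, 0.1, -7.0]
force: [0.1, 0.4, 0.4]
grip_width: 0.0436
grasp_force: 0.0
t 17.1 pos [ 0.5175 -0.2183  0.142 ] yaw -7.0 turn u -0.0 then xyz u [0.12 1.97 3.37]
```

```bash
python3 -m jog '[[0.5,0.06,1,0,0],[0.5,0.06,0.97,0,0],[0.5,0,0,1,0],[0.5,0,0,1,0],[0.5,0,0,0.4,0],[0.5,0,0,0,0],[0.5,0,0,0,0]]';python3 -c "
from h import *
go(.5151,-.2577,.0745,-7)"
```

```text
time_s: 17.68
tool_pos: [0.5158, -0.2567, 0.0946]
tool_rot: [-180.0, 0.0, -6.9]
force: [1.1, 0.1, -0.5]
grip_width: 0.0437
grasp_force: 0.0
t 17.7 pos [ 0.5158 -0.2567  0.0946] yaw -6.9 turn u 0.003 then xyz u [-0.03  0.05  1.  ]
```

```bash
python3 -m jog '[[0.5,-0.03,0.05,1,0],[0.5,0,0,0,0],[0.5,0,0,0,0],[0,0,0,0,0],[0,0,0,0,0],[0,0,0,0,0],[0,0,0,0,0],[0,0,0,0,0]]' 30;python3 -m jog '[[0,0,0,-0.6,0],[0,0,0,-1,0],[0,0,0,-1,0],[0,0,0,-1,0],[0,0,0,0,-0.108],[0,0,0,0,-0.108],[0,0,0,0,0]]';python3 -c "
from h import *
go(.4221,.2565,.09,2.7)"
```

```text
time_s: 18.35
tool_pos: [0.5155, -0.2575, 0.0753]
tool_rot: [-179.9, -0.0, -6.9]
force: [-0.4, 1.8, 2.4]
grip_width: 0.0198
grasp_force: 30.0
time_s: 18.93
tool_pos: [0.5148, -0.2599, 0.1479]
tool_rot: [179.9, -0.0, 2.8]
force: [-0.2, -0.1, -1.1]
grip_width: 0.0197
grasp_force: 30.0
t 18.9 pos [ 0.5148 -0.2599  0.1479] yaw 2.8 turn u 0.003 then xyz u [ -3.41 -26.01   2.89]
```

```bash
python3 -m jog '[[0,-0.13,-1,0,0],[0,-0.13,-1,0,0],[0,-0.13,-1,0,0],[0,-0.13,-1,0,0],[0,-0.13,-1,0,0],[0,-0.13,-1,0,0],[0,-0.13,-1,0,0],[0,-0.13,-1,0,0],[0,-0.13,-1,0,0],[0,-0.13,-1,0,0],[0,-0.13,-1,0,0],[0,-0.13,-1,0,0]]'; python3 -m jog '[[0,-0.13,-1,0,0],[0,-0.13,-1,0,0],[0,-0.13,-1,0,0],[0,-0.13,-1,0,0],[0,-0.13,-1,0,0],[0,-0.13,-1,0,0],[0,-0.13,-1,0,0],[0,-0.13,-1,0,0],[0,-0.13,-1,0,0],[0,-0.13,-1,0,0],[0,-0.13,-1,0,0],[0,-0.13,-1,0,0]]';python3 -m jog '[[0,-0.13,-1,0,0],[0,-0.13,-1,0,0],[0,0,0,0.5,0],[0,0,0,1,0],[0,0,0,1,0],[0,0,0,0,0],[0,0,0,0,0]]';python3 -c "
from h import *
go(.4221,.2565,.038,2.7)"
```

```text
time_s: 19.93
tool_pos: [0.4717, -0.0204, 0.1469]
tool_rot: [180.0, 0.0, 2.6]
force: [0.3, -0.2, -0.9]
grip_width: 0.02
grasp_force: 30.0
time_s: 20.93
tool_pos: [0.4293, 0.2178, 0.1469]
tool_rot: [179.9, -0.0, 2.6]
force: [1.2, -0.6, 0.0]
grip_width: 0.0195
grasp_force: 30.0
time_s: 21.52
tool_pos: [0.4217, 0.256, 0.0958]
tool_rot: [179.9, 0.1, 2.7]
force: [0.7, 0.5, -0.7]
grip_width: 0.0197
grasp_force: 30.0
t 21.5 pos [0.4217 0.256  0.0958] yaw 2.7 turn u -0.001 then xyz u [ 0.02 -0.02  2.89]
```

```bash
python3 -m jog '[[0,0,-0.02,1,0],[0,0,0,1,0],[0,0,0,0.85,0],[0,0,0,0,0],[0,0,0,0,0],[0,0,0,0,0]]';python3 -c "
from h import *
go(.598,.2647,.038,2.7)"
```

```text
time_s: 22.02
tool_pos: [0.4234, 0.2577, 0.041]
tool_rot: [-180.0, -0.1, 2.7]
force: [-0.1, 0.4, 0.1]
grip_width: 0.02
grasp_force: 30.0
t 22.0 pos [0.4234 0.2577 0.041 ] yaw 2.7 turn u -0.0 then xyz u [8.74 0.06 0.15]
```

```bash
python3 -m jog '[[0,0,0.03,0.12,0],[0,0,0,0,0],[0,0,0,0,0]]';python3 -m jog '[[0,0,0,0.06,0],[0,0,0,0,0],[0,0,0,0,0]]';python3 -c "
from h import *
go(.598,.2647,.038,2.7)"
```

```text
time_s: 22.27
tool_pos: [0.4228, 0.2567, 0.0377]
tool_rot: [180.0, -0.1, 2.7]
force: [0.3, -0.0, -0.3]
grip_width: 0.0195
grasp_force: 30.0
time_s: 22.52
tool_pos: [0.4229, 0.2568, 0.0373]
tool_rot: [179.9, -0.0, 2.7]
force: [-1.9, -2.0, 10.8]
grip_width: 0.0201
grasp_force: 30.0
t 22.5 pos [0.4229 0.2568 0.0373] yaw 2.7 turn u 0.001 then xyz u [ 8.77  0.02 -0.04]
```

Contact with the floor (10.8 N). I back up by about 1 mm and slide.

```bash
python3 -m jog '[[0,0,0,-0.07,0],[0,0.5,0,0,0],[0,0.5,0,0,0],[0,0.5,0,0,0],[0,0.5,0,0,0],[0,0.5,0,0,0],[0,0,0,0,0]]';python3 -c "
from h import *
go(.598,.2647,.038,2.7)"
```

```text
time_s: 23.1
tool_pos: [0.4752, 0.2596, 0.0374]
tool_rot: [-179.9, -0.1, 2.6]
force: [1.0, 1.1, -1.1]
grip_width: 0.0198
grasp_force: 30.0
t 23.1 pos [0.4752 0.2596 0.0374] yaw 2.6 turn u -0.001 then xyz u [ 6.15  0.03 -0.03]
```

```bash
python3 -m jog '[[0,0.7,0,0,0],[0,0.7,0,0,0],[0,0.7,0,0,0],[0,0.7,0,0,0],[0,0.7,0,0,0],[0,0.7,0,0,0],[0,0.7,0,0,0],[0,0.7,0,0,0],[0,0.4,0,0,0],[0,0,0,0,0],[0,0,0,0,0]]';python3 -m jog '[[0.4,0,0,0,0],[0.4,0,0,0,0],[0.45,0,0,-0.3,0],[0.5,0,0,-1,0],[0.5,0,0,-1,0],[0.5,0,0,-1,0],[0.5,0,0,-1,0],[0.5,0,0,-1,0],[0.5,-0.5,0,0,0.108],[0.5,-0.5,0,0,0.108],[0.5,0,0,0,0]]';python3 -c "
from h import *
go(.5841,-.206,.15,-7)"
```

```text
time_s: 24.02
tool_pos: [0.5929, 0.2653, 0.0374]
tool_rot: [-180.0, -0.1, 2.7]
force: [0.8, 1.1, 2.4]
grip_width: 0.0194
grasp_force: 30.0
time_s: 24.93
tool_pos: [0.5703, 0.265, 0.144]
tool_rot: [179.9, 0.0, -7.0]
force: [-1.0, -0.6, 0.5]
grip_width: 0.0431
grasp_force: 0.0
t 24.9 pos [0.5703 0.265  0.144 ] yaw -7.0 turn u -0.0 then xyz u [ 3.56 23.29 -0.3 ]
```

```bash
python3 -m jog '[[0.5,0,1,0,0],[0.5,0,1,0,0],[0.5,0,1,0,0],[0.5,0,1,0,0],[0.5,0,1,0,0],[0.5,0,1,0,0],[0.5,0,1,0,0],[0.5,0,1,0,0],[0.5,0,1,0,0],[0.5,0,1,0,0],[0.5,0,1,0,0],[0.5,0,1,0,0]]';python3 -m jog '[[0.5,0,1,0,0],[0.5,0,1,0,0],[0.5,0,1,0,0],[0.5,0,1,0,0],[0.5,0,1,0,0],[0.5,0.5,1,0,0],[0.5,0.5,1,0,0],[0.5,0.5,1,0,0],[0.5,0.5,1,0,0],[0.5,0.5,1,0,0],[0.5,0.5,1,0,0],[0.5,0.5,0.3,0,0]]';python3 -m jog '[[0.5,0,0,1,0],[0.5,0,0,1,0],[0.5,0,0,0,0],[0.5,0,0,0,0]]';python3 -c "
from h import *
go(.5841,-.206,.0745,-7)"
```

```text
time_s: 25.93
tool_pos: [0.5426, 0.0252, 0.1432]
tool_rot: [180.0, 0.0, -6.8]
force: [-0.3, -0.1, 0.7]
grip_width: 0.0431
grasp_force: 0.0
time_s: 26.93
tool_pos: [0.5841, -0.2115, 0.1427]
tool_rot: [179.8, 0.1, -7.1]
force: [-0.5, -1.3, -0.1]
grip_width: 0.0437
grasp_force: 0.0
time_s: 27.27
tool_pos: [0.5839, -0.2062, 0.1022]
tool_rot: [-180.0, 0.2, -6.9]
force: [0.4, 0.3, 0.4]
grip_width: 0.0434
grasp_force: 0.0
t 27.3 pos [ 0.5839 -0.2062  0.1022] yaw -6.9 turn u 0.003 then xyz u [ 0.01 -0.01  1.38]
```

```bash
python3 -m jog '[[0.5,0,0,1,0],[0.5,0,0,0.37,0],[0.5,0,0,0,0],[0,0,0,0,0],[0,0,0,0,0],[0,0,0,0,0],[0,0,0,0,0],[0,0,0,0,0]]' 30;python3 -m jog '[[0,0,0,-0.6,0],[0,0,0,-1,0],[0,0,0,-1,0],[0,0,0,-1,0],[0,0,0,0,-0.108],[0,0,0,0,-0.108],[0,0,0,0,0],[0,0,0,0,0]]';python3 -c "
from h import *
go(.4221,.2565,.09,2.7)"
```

```text
time_s: 27.93
tool_pos: [0.5857, -0.2053, 0.0768]
tool_rot: [-179.9, -0.1, -7.0]
force: [0.6, 0.7, 0.4]
grip_width: 0.0195
grasp_force: 30.0
time_s: 28.6
tool_pos: [0.5849, -0.2066, 0.1486]
tool_rot: [180.0, -0.0, 2.6]
force: [0.0, 0.5, -0.3]
grip_width: 0.0196
grasp_force: 30.0
t 28.6 pos [ 0.5849 -0.2066  0.1486] yaw 2.6 turn u -0.002 then xyz u [ -7.04 -23.51   2.93]
```

```bash
python3 -m jog '[[0,-0.3,-1,0,0],[0,-0.3,-1,0,0],[0,-0.3,-1,0,0],[0,-0.3,-1,0,0],[0,-0.3,-1,0,0],[0,-0.3,-1,0,0],[0,-0.3,-1,0,0],[0,-0.3,-1,0,0],[0,-0.3,-1,0,0],[0,-0.3,-1,0,0],[0,-0.3,-1,0,0],[0,-0.3,-1,0,0]]'; python3 -m jog '[[0,-0.3,-1,0,0],[0,-0.3,-1,0,0],[0,-0.3,-1,0,0],[0,-0.3,-1,0,0],[0,-0.3,-1,0,0],[0,-0.3,-1,0,0],[0,-0.3,-1,0,0],[0,-0.3,-1,0,0],[0,-0.3,-1,0,0],[0,-0.3,-1,0,0],[0,-0.3,-1,0,0],[0,-0.3,-0.5,0,0]]';python3 -m jog '[[0,0,0,0.5,0],[0,0,0,1,0],[0,0,0,1,0],[0,0,0,0,0],[0,0,0,0,0]]';python3 -c "
from h import *
go(.4221,.2567,.04,2.7)"
```

```text
time_s: 29.6
tool_pos: [0.501, 0.0311, 0.148]
tool_rot: [180.0, 0.0, 2.6]
force: [-0.5, -0.1, -0.9]
grip_width: 0.0199
grasp_force: 30.0
time_s: 30.6
tool_pos: [0.4175, 0.259, 0.1482]
tool_rot: [-179.9, -0.0, 2.8]
force: [-0.6, -0.4, 0.9]
grip_width: 0.0196
grasp_force: 30.0
time_s: 31.02
tool_pos: [0.4181, 0.2548, 0.0967]
tool_rot: [179.9, 0.2, 2.7]
force: [-0.0, -0.1, -0.4]
grip_width: 0.0199
grasp_force: 30.0
t 31.0 pos [0.4181 0.2548 0.0967] yaw 2.7 turn u -0.001 then xyz u [ 0.21 -0.08  2.84]
```

```bash
python3 -m jog '[[0,0.2,-0.05,1,0],[0,0,0,1,0],[0,0,0,0.84,0],[0,0,0,0,0],[0,0,0,0,0],[0,0,0,0,0]]';python3 -m jog '[[0,0,0,0.06,0],[0,0,0,0,0],[0,0,0,0,0]]';python3 -c "
from h import *
go(.535,.2622,.038,2.7)"
```

```text
time_s: 31.52
tool_pos: [0.4236, 0.2577, 0.0425]
tool_rot: [-180.0, -0.1, 2.7]
force: [0.2, -0.0, -0.1]
grip_width: 0.0197
grasp_force: 30.0
time_s: 31.77
tool_pos: [0.4232, 0.2575, 0.0406]
tool_rot: [180.0, -0.1, 2.7]
force: [-0.1, 0.7, -0.1]
grip_width: 0.0196
grasp_force: 30.0
t 31.8 pos [0.4232 0.2575 0.0406] yaw 2.7 turn u 0.0 then xyz u [5.6  0.03 0.13]
```

```bash
python3 -m jog '[[0,0,0.03,0.08,0],[0,0,0,0,0],[0,0,0,0,0]]';python3 -m jog '[[0,0,0,0.06,0],[0,0,0,0,0],[0,0,0,0,0]]';python3 -c "
from h import *
go(.535,.2622,.038,2.7)"
```

```text
time_s: 32.02
tool_pos: [0.4232, 0.257, 0.0387]
tool_rot: [-180.0, -0.0, 2.7]
force: [0.1, -0.1, 3.3]
grip_width: 0.0194
grasp_force: 30.0
time_s: 32.27
tool_pos: [0.4232, 0.2571, 0.0386]
tool_rot: [179.9, -0.0, 2.7]
force: [-4.0, -2.7, 14.3]
grip_width: 0.0195
grasp_force: 30.0
t 32.3 pos [0.4232 0.2571 0.0386] yaw 2.7 turn u 0.001 then xyz u [5.6  0.01 0.03]
```

```bash
python3 -m jog '[[0,0,0,-0.08,0],[0,0.5,0,0,0],[0,0.5,0,0,0],[0,0.5,0,0,0],[0,0.5,0,0,0],[0,0.5,0,0,0],[0,0,0,0,0]]';python3 -m jog '[[0,0.5,0,0,0],[0,0.5,0,0,0],[0,0.5,0,0,0],[0,0.5,0,0,0],[0,0.5,0,0,0],[0,0.4,0,0,0],[0,0,0,0,0],[0,0,0,0,0]]';python3 -c "
from h import *
go(.535,.2622,.038,2.7)"
```

```text
time_s: 32.85
tool_pos: [0.4756, 0.2596, 0.0387]
tool_rot: [-179.9, -0.1, 2.6]
force: [0.9, 1.0, 1.6]
grip_width: 0.0195
grasp_force: 30.0
time_s: 33.52
tool_pos: [0.5319, 0.2623, 0.0387]
tool_rot: [-179.9, -0.1, 2.7]
force: [1.3, 2.2, 1.1]
grip_width: 0.0196
grasp_force: 30.0
t 33.5 pos [0.5319 0.2623 0.0387] yaw 2.7 turn u 0.0 then xyz u [0.15 0.01 0.04]
```

```bash
python3 -m jog '[[0.4,0,0,0,0],[0.4,0,0,0,0],[0.45,0,0,-0.3,0],[0.5,0,0,-1,0],[0.5,0,0,-1,0],[0.5,0,0,-1,0],[0.5,0,0,-1,0],[0.5,0,0,-1,0],[0.5,0,0,0,0.108],[0.5,0,0,0,0.108],[0.5,0,0,0,0]]';python3 -c "
from h import *
go(.5768,-.2656,.15,-7)"
```

```text
time_s: 34.43
tool_pos: [0.5305, 0.2616, 0.1453]
tool_rot: [179.9, -0.1, -7.1]
force: [0.5, -0.4, -0.2]
grip_width: 0.0435
grasp_force: 0.0
t 34.4 pos [0.5305 0.2616 0.1453] yaw -7.1 turn u -0.002 then xyz u [ 5.51 25.88 -0.23]
```

```bash
python3 -m jog '[[0.5,0,1,0,0],[0.5,0,1,0,0],[0.5,0,1,0,0],[0.5,0,1,0,0],[0.5,0,1,0,0],[0.5,0,1,0,0],[0.5,0,1,0,0],[0.5,0,1,0,0],[0.5,0,1,0,0],[0.5,0,1,0,0],[0.5,0,1,0,0],[0.5,0,1,0,0]]';python3 -m jog '[[0.5,0.4,1,0,0],[0.5,0.4,1,0,0],[0.5,0.4,1,0,0],[0.5,0.4,1,0,0],[0.5,0.4,1,0,0],[0.5,0.4,1,0,0],[0.5,0.4,1,0,0],[0.5,0.4,1,0,0],[0.5,0.4,1,0,0],[0.5,0.4,1,0,0],[0.5,0.4,1,0,0],[0.5,0.4,1,0,0]]';python3 -m jog '[[0.5,0.4,1,0,0],[0.5,0.3,0.88,0,0],[0.5,0,0,1,0],[0.5,0,0,1,0],[0.5,0,0,0,0],[0.5,0,0,0,0]]';python3 - <<'E'
from h import *
go(.5768,-.2656,.0745,-7)
d=snap('top');save(d,'pics/s4.png',(150,130,310,260),5);P=pts(d)
hsv=cv2.cvtColor(d['color'],cv2.COLOR_RGB2HSV);v,u=np.mgrid[:384,:512]
m=(hsv[...,1]>150)&((hsv[...,0]<8)|(hsv[...,0]>172))&(u>220)&(u<310)&(v>190)&(v<270)&(P[...,2]<.05)
print(cv2.minAreaRect(P[m][:,:2].astype(np.float32)))
m=((P[...,2]>.028)&(P[...,2]<.045)&(u>150)&(u<190)&(v>145)&(v<240)).astype(np.uint8)
n,l,st,ce=cv2.connectedComponentsWithStats(m)
for i in range(1,n):
    if st[i,4]>8:
        p=P[l==i].mean(0); q=p[:2]-[.559,.2629]; print(st[i,4],np.round(p,4),"sleeve",np.round([q@[.9989,.0471],q@[-.0471,.9989]],4))
E
```

```text
time_s: 35.43
tool_pos: [0.5005, 0.0228, 0.1445]
tool_rot: [180.0, 0.1, -6.8]
force: [-0.3, -0.0, -0.2]
grip_width: 0.0435
grasp_force: 0.0
time_s: 36.43
tool_pos: [0.567, -0.2269, 0.1444]
tool_rot: [180.0, 0.1, -6.8]
force: [0.5, 0.6, 0.8]
grip_width: 0.0434
grasp_force: 0.0
time_s: 36.93
tool_pos: [0.5756, -0.2645, 0.1035]
tool_rot: [-179.9, 0.2, -6.9]
force: [0.0, -0.8, 0.2]
grip_width: 0.0434
grasp_force: 0.0
t 36.9 pos [ 0.5756 -0.2645  0.1035] yaw -6.9 turn u 0.003 then xyz u [0.07 0.05 1.45]
((0.46345973014831543, -0.011718515306711197), (0.1398025006055832, 0.11089739948511124), 5.132046222686768)
70 [0.6497 0.265  0.0344] sleeve [ 0.0907 -0.0022]
65 [0.5924 0.2623 0.0345] sleeve [ 0.0333 -0.0021]
57 [0.531  0.2592 0.035 ] sleeve [-0.0281 -0.0024]
```

View pics/s4.png

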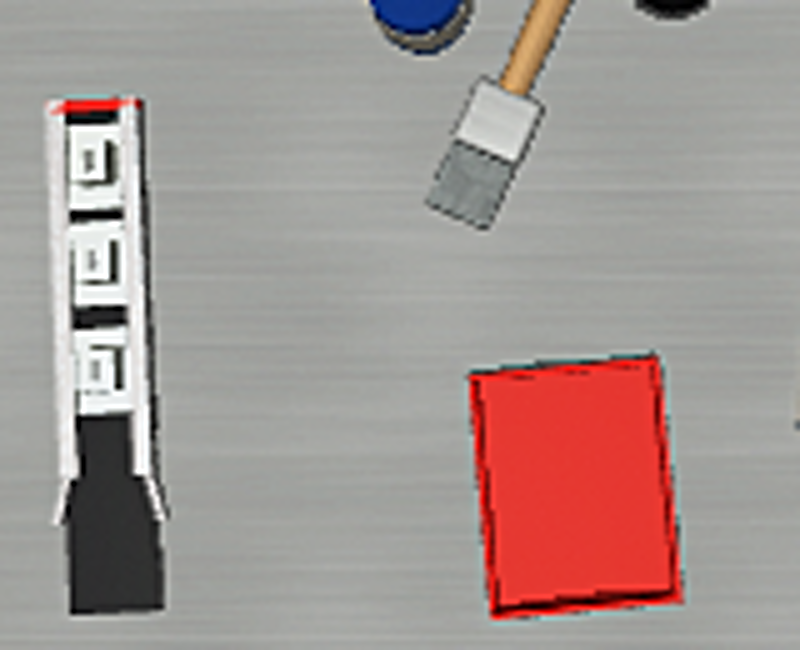

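All three covers lie in the sleeve under the lips at (90,160), (92,260) and (98,370), at the right height. The tray is at (575,485), unmoved. Now the first short shot.

```bash
python3 -m jog '[[0.5,0.06,0.04,1,0],[0.5,0,0,0.42,0],[0.5,0,0,0,0],[0,0,0,0,0],[0,0,0,0,0],[0,0,0,0,0],[0,0,0,0,0],[0,0,0,0,0]]' 30;python3 -m jog '[[0,0,0,-0.6,0],[0,0,0,-1,0],[0,0,0,-1,0],[0,0,0,-1,0],[0,0,0,0,-0.13],[0,0,0,0,-0.14],[0,0,0,0,0],[0,0,0,0,0]]';python3 -c "
from h import *
go(.4967,-.0086,.1,5.2)"
```

```text
time_s: 37.65
tool_pos: [0.5786, -0.265, 0.0772]
tool_rot: [-179.9, -0.1, -7.0]
force: [0.2, 0.4, 0.8]
grip_width: 0.0196
grasp_force: 30.0
time_s: 38.32
tool_pos: [0.5778, -0.2663, 0.1489]
tool_rot: [180.0, -0.0, 5.0]
force: [-0.8, -1.2, -0.5]
grip_width: 0.0196
grasp_force: 30.0
t 38.3 pos [ 0.5778 -0.2663  0.1489] yaw 5.0 turn u -0.005 then xyz u [ -2.87 -13.2    2.45]
```

```bash
python3 -m jog '[[0,-0.22,-1,0,0],[0,-0.22,-1,0,0],[0,-0.22,-1,0,0],[0,-0.22,-1,0,0],[0,-0.22,-1,0,0],[0,-0.22,-1,0,0],[0,-0.22,-1,0,0],[0,-0.22,-1,0,0],[0,-0.22,-1,0,0],[0,-0.22,-1,0,0],[0,-0.22,-1,0,0],[0,-0.22,-1,0,0]]';python3 -m jog '[[0,-0.22,-1,0,0],[0,0,-0.2,1,0],[0,0,0,1,0],[0,0,0,1,0],[0,0,0,0,0],[0,0,0,0,0]]';python3 - <<'E'
from h import *
go(.4967,-.0086,.041,5.2)
d=snap('top');P=pts(d)
hsv=cv2.cvtColor(d['color'],cv2.COLOR_RGB2HSV);v,u=np.mgrid[:384,:512]
m=(hsv[...,1]>150)&((hsv[...,0]<8)|(hsv[...,0]>172))&(u>220)&(u<310)&(v>190)&(v<270)&(P[...,2]<.05)
print(cv2.minAreaRect(P[m][:,:2].astype(np.float32)))
E
```

```text
time_s: 39.32
tool_pos: [0.5031, -0.0301, 0.1484]
tool_rot: [180.0, -0.0, 5.1]
force: [-0.5, -0.2, -0.8]
grip_width: 0.0196
grasp_force: 30.0
time_s: 39.82
tool_pos: [0.4963, -0.0075, 0.0879]
tool_rot: [-179.9, 0.1, 5.2]
force: [-0.6, 0.4, -0.3]
grip_width: 0.0198
grasp_force: 30.0
t 39.8 pos [ 0.4963 -0.0075  0.0879] yaw 5.2 turn u -0.001 then xyz u [0.02 0.06 2.34]
((0.0, 0.0), (0.0, 0.0), 0.0)
```

```bash
python3 - <<'E'
from h import *
d=snap('side');P=pts(d);save(d,'pics/s5.png',(170,180,290,270),6)
hsv=cv2.cvtColor(d['color'],cv2.COLOR_RGB2HSV);v,u=np.mgrid[:384,:512]
m=(hsv[...,1]>150)&((hsv[...,0]<8)|(hsv[...,0]>172))&(P[...,2]>.015)&(P[...,2]<.04)&(P[...,0]>.35)&(P[...,0]<.6)&(abs(P[...,1])<.12)
print(m.sum(),cv2.minAreaRect(P[m][:,:2].astype(np.float32)))
E
```

```text
245 ((0.46231570839881897, -0.013245034962892532), (0.13520431518554688, 0.11205539852380753), 4.0630388259887695)
```

View pics/s5.png

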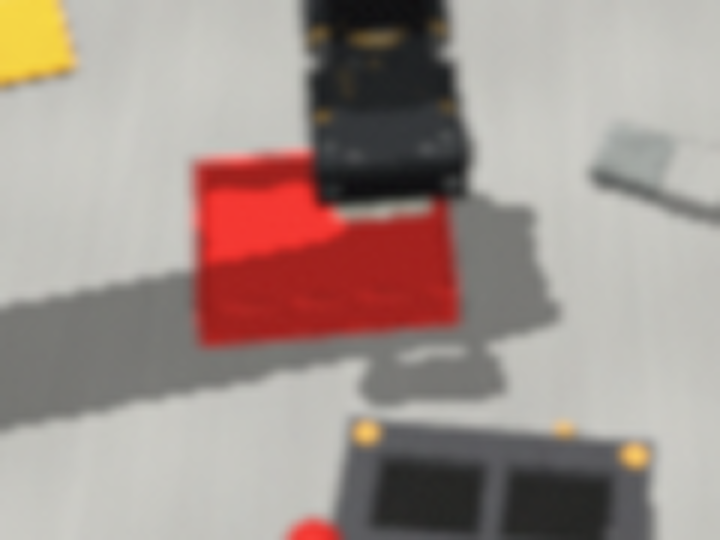

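The tray spans (195–460, 155–345) and has not moved. The short shot, at (385,210), is over its far (+x) half. I lower it, release it and go back for the last one.

```bash
python3 -m jog '[[0,0,0,1,0],[0,0,0,1,0],[0,0,0,0.25,0],[0,0,0,0,0],[0.35,0,0,0,0],[0.4,0,0,0,0],[0.4,0,0,-0.5,0],[0.5,0,0,-1,0],[0.5,0,0,-1,0],[0.5,0,0,-1,0],[0.5,0,0,-1,0],[0.5,0,0,-1,0]]';python3 -m jog '[[0.5,0,0,0,0.136],[0.5,0,0,0,0.136],[0.5,0,0,0,0]]';python3 -c "
from h import *
go(.5695,-.3245,.15,-7)"
```

```text
time_s: 40.92
tool_pos: [0.4977, -0.0079, 0.156]
tool_rot: [179.9, -0.1, 5.2]
force: [1.0, -0.2, 0.1]
grip_width: 0.0435
grasp_force: 0.0
time_s: 41.17
tool_pos: [0.4981, -0.0082, 0.1554]
tool_rot: [179.9, -0.2, -7.2]
force: [-0.7, 0.4, -0.8]
grip_width: 0.0432
grasp_force: 0.0
t 41.2 pos [ 0.4981 -0.0082  0.1554] yaw -7.2 turn u -0.005 then xyz u [ 5.47 15.26  0.27]
```

```bash
python3 -m jog '[[0.5,0.36,1,0,0],[0.5,0.36,1,0,0],[0.5,0.36,1,0,0],[0.5,0.36,1,0,0],[0.5,0.36,1,0,0],[0.5,0.36,1,0,0],[0.5,0.36,1,0,0],[0.5,0.36,1,0,0],[0.5,0.36,1,0,0],[0.5,0.36,1,0,0],[0.5,0.36,1,0,0],[0.5,0.36,1,0,0]]';python3 -m jog '[[0.5,0.36,1,0,0],[0.5,0.36,1,0,0],[0.5,0.36,1,0,0],[0.5,0,0.26,1,0],[0.5,0,0,1,0],[0.5,0,0,0.5,0],[0.5,0,0,0,0],[0.5,0,0,0,0]]';python3 -c "
from h import *
go(.5695,-.3245,.075,-7)"
```

```text
time_s: 42.17
tool_pos: [0.5537, -0.2584, 0.1539]
tool_rot: [180.0, -0.0, -6.9]
force: [-0.1, 0.1, 1.0]
grip_width: 0.0435
grasp_force: 0.0
time_s: 42.83
tool_pos: [0.5668, -0.3239, 0.1034]
tool_rot: [-180.0, 0.0, -7.0]
force: [0.4, -0.0, 0.9]
grip_width: 0.0435
grasp_force: 0.0
t 42.8 pos [ 0.5668 -0.3239  0.1034] yaw -7.0 turn u 0.0 then xyz u [0.14 0.02 1.42]
```

```bash
python3 -m jog '[[0.5,0.12,0.02,1,0],[0.5,0,0,0.4,0],[0.5,0,0,0,0],[0,0,0,0,0],[0,0,0,0,0],[0,0,0,0,0],[0,0,0,0,0],[0,0,0,0,0]]' 30;python3 -m jog '[[0,0,0,-0.6,0],[0,0,0,-1,0],[0,0,0,-1,0],[0,0,0,-1,0],[0,0,0,0,-0.136],[0,0,0,0,-0.136],[0,0,0,0,0],[0,0,0,0,0]]';python3 - <<'E'
from h import *
d=snap('top');P=pts(d)
hsv=cv2.cvtColor(d['color'],cv2.COLOR_RGB2HSV);v,u=np.mgrid[:384,:512]
m=(hsv[...,1]>150)&((hsv[...,0]<8)|(hsv[...,0]>172))&(u>220)&(u<310)&(v>190)&(v<270)&(P[...,2]<.05)
c,s,a=cv2.minAreaRect(P[m][:,:2].astype(np.float32));print(c,s,a)
w=(P[...,2]>.027)&(P[...,2]<.045)&(hsv[...,1]<60)&(u>230)&(u<300)&(v>190)&(v<265); print(w.sum(),P[w].mean(0))
r=np.radians(a if a<45 else a-90);t=np.array(c)-.030*np.array([np.cos(r),np.sin(r)]); print(t); go(*t,.1,5.2)
E
```

```text
time_s: 43.5
tool_pos: [0.5697, -0.3244, 0.0762]
tool_rot: [-180.0, -0.1, -7.1]
force: [1.0, -0.3, 1.5]
grip_width: 0.0199
grasp_force: 30.0
time_s: 44.17
tool_pos: [0.569, -0.3254, 0.148]
tool_rot: [180.0, -0.0, 5.0]
force: [0.3, 0.2, -0.5]
grip_width: 0.0194
grasp_force: 30.0
(0.46327000856399536, -0.011837728321552277) (0.13979700207710266, 0.11113538593053818) 5.340127468109131
58 [ 0.4960949  -0.01059436  0.0336219 ]
[ 0.43340022 -0.01462977]
t 44.2 pos [ 0.5689 -0.3254  0.1476] yaw 5.0 turn u -0.005 then xyz u [ -5.34 -16.09   2.38]
```

The tray is in place, and the first short shot lies in it with its hat top at z = 34 mm. I carry the second one over.

```bash
python3 -m jog '[[0,-0.33,-1,0,0],[0,-0.33,-1,0,0],[0,-0.33,-1,0,0],[0,-0.33,-1,0,0],[0,-0.33,-1,0,0],[0,-0.33,-1,0,0],[0,-0.33,-1,0,0],[0,-0.33,-1,0,0],[0,-0.33,-1,0,0],[0,-0.33,-1,0,0],[0,-0.33,-1,0,0],[0,-0.33,-1,0,0]]';python3 -m jog '[[0,-0.33,-1,0,0],[0,-0.33,-1,0,0],[0,-0.33,-1,0,0],[0,-0.33,-1,0,0],[0,0,-0.09,0,0],[0,0,0,1,0],[0,0,0,1,0],[0,0,0,0,0],[0,0,0,0,0]]';python3 -c "
from h import *
go(.4334,-.0146,.041,5.2)"
```

```text
time_s: 45.22
tool_pos: [0.468, -0.0923, 0.1473]
tool_rot: [180.0, 0.0, 5.0]
force: [-0.0, 0.3, -0.0]
grip_width: 0.0199
grasp_force: 30.0
time_s: 45.97
tool_pos: [0.4343, -0.0141, 0.1069]
tool_rot: [-179.9, 0.1, 5.1]
force: [0.6, 0.6, -0.7]
grip_width: 0.0199
grasp_force: 30.0
t 46.0 pos [ 0.4343 -0.0141  0.1069] yaw 5.1 turn u -0.002 then xyz u [-0.05  0.02  3.3 ]
```

```bash
python3 -m jog '[[0,-0.05,0,1,0],[0,0,0,1,0],[0,0,0,1,0],[0,0,0,0.2,0],[0,0,0,0,0],[0.35,0,0,0,0],[0.4,0,0,0,0],[0.4,0,0,-0.5,0],[0.3,0,0,-1,0],[0,0,0,-1,0],[0,0,0,-1,0],[0,0,0,-1,0]]';python3 -m jog '[[0,0,0,-1,0.136],[0,0,0,-1,0.136],[0,0,0,0,0],[0,0,0,0,0]]';python3 -c "
from h import *
go(.504,-.2568,.085,-7)"
```

```text
time_s: 46.97
tool_pos: [0.4347, -0.014, 0.1356]
tool_rot: [179.9, -0.1, 5.2]
force: [0.6, -1.0, 0.0]
grip_width: 0.0157
grasp_force: 0.0
time_s: 47.3
tool_pos: [0.4353, -0.0144, 0.1752]
tool_rot: [179.9, -0.2, -7.0]
force: [-1.2, -0.2, 0.1]
grip_width: 0.0008
grasp_force: 0.0
t 47.3 pos [ 0.4353 -0.0144  0.1752] yaw -7.0 turn u -0.0 then xyz u [ 4.89 11.61  4.51]
```

```bash
python3 -m jog '[[0,0.45,1,0,0],[0,0.45,1,0,0],[0,0.45,1,0,0],[0,0.45,1,0,0],[0,0.45,1,0,0],[0,0.45,1,0,0],[0,0.45,1,0,0],[0,0.45,1,0,0],[0,0.45,1,0,0],[0,0.45,1,0,0],[0,0.4,1,0,0],[0,0,0.6,0,0]]';python3 -m jog '[[0,0,0,0,0],[0,0,0,1,0],[0,0,0,1,0],[0,0,0,1,0],[0,0,0,1,0],[0,0,0,0.3,0],[0,0,0,0,0],[0,0,0,0,0]]';python3 -c "
from h import *
go(.415,-.2446,.085,-7)"
```

```text
time_s: 48.3
tool_pos: [0.5028, -0.2587, 0.1722]
tool_rot: [-179.9, 0.0, -7.1]
force: [0.3, 0.4, -0.6]
grip_width: 0.0004
grasp_force: 0.0
time_s: 48.97
tool_pos: [0.5029, -0.2556, 0.0879]
tool_rot: [-180.0, -0.0, -7.0]
force: [0.0, 0.3, 0.1]
grip_width: 0.0003
grasp_force: 0.0
t 49.0 pos [ 0.5029 -0.2556  0.0879] yaw -7.0 turn u 0.0 then xyz u [-4.43 -0.01  0.14]
```

```bash
python3 -m jog '[[0,-0.6,0,0,0],[0,-0.6,0,0,0],[0,-0.6,0,0,0],[0,-0.6,0,0,0],[0,-0.6,0,0,0],[0,-0.5,0,0,0],[0,0,0,0,0]]';python3 -m jog '[[0,-0.4,0,0,0],[0,0,0,0,0]]';python3 -m jog '[[0,-0.3,0,0,0],[0,0,0,0,0],[0,0,0,0,0]]'
```

```text
time_s: 49.55
tool_pos: [0.4323, -0.248, 0.0884]
tool_rot: [179.9, -0.0, -7.1]
force: [0.2, -0.3, 1.4]
grip_width: 0.0004
grasp_force: 0.0
time_s: 49.72
tool_pos: [0.4249, -0.2471, 0.0879]
tool_rot: [179.9, -0.0, -7.1]
force: [1.1, 0.2, 0.4]
grip_width: 0.0004
grasp_force: 0.4
time_s: 49.97
tool_pos: [0.4208, -0.2464, 0.088]
tool_rot: [180.0, -0.2, -7.1]
force: [5.3, -0.7, 1.1]
grip_width: 0.0006
grasp_force: 2.2
```

```bash
python3 -m jog '[[0,-0.25,0,0,0],[0,0,0,0,0]]';python3 -m jog '[[0,-0.25,0,0,0],[0,0,0,0,0],[0,0,0,0,0]]'; python3 -m jog '[[0,-0.2,0,0,0],[0,0,0,0,0],[0,0,0,0,0]]'
```

```text
time_s: 50.13
tool_pos: [0.4195, -0.2462, 0.0891]
tool_rot: [179.9, -0.6, -7.0]
force: [12.4, -1.5, -0.8]
grip_width: 0.0004
grasp_force: 5.0
time_s: 50.38
tool_pos: [0.4182, -0.246, 0.0905]
tool_rot: [179.9, -1.1, -7.0]
force: [18.2, -1.2, -2.8]
grip_width: 0.0005
grasp_force: 8.0
time_s: 50.63
tool_pos: [0.4174, -0.2457, 0.0914]
tool_rot: [179.8, -1.4, -6.9]
force: [25.1, -1.4, -4.2]
grip_width: 0.0005
grasp_force: 11.3
```

Hard stop again (25 N). I back off, rise clear to one side and take a final look.

```bash
python3 -m jog '[[0,0.8,0,0,0],[0,0.7,0,0,0],[0,0.3,0,-1,0],[0,0,0,-1,0],[0,0,0,-1,0],[0,0,0,-1,0],[0,0,0,-1,0],[0,1,1,0,0],[0,1,1,0,0],[0,1,1,0,0],[0,1,1,0,0],[0,1,1,0,0]]';python3 -m jog '[[0,1,1,0,0],[0,1,1,0,0],[0,0,1,0,0],[0,0,0,0,0],[0,0,0,0,0]]';python3 - <<'E'
from h import *
d=snap('top');save(d,'pics/end.png',(150,100,430,262),2.8);P=pts(d)
hsv=cv2.cvtColor(d['color'],cv2.COLOR_RGB2HSV);v,u=np.mgrid[:384,:512]
red=(hsv[...,1]>150)&((hsv[...,0]<8)|(hsv[...,0]>172))
m=red&(u>220)&(u<310)&(v>190)&(v<270)&(P[...,2]<.05); print(cv2.minAreaRect(P[m][:,:2].astype(np.float32)))
t=red&(u>340)&(u<365)&(v>220)&(v<265); print(P[t].mean(0))
E
```

```text
time_s: 51.63
tool_pos: [0.5274, -0.3615, 0.1861]
tool_rot: [-180.0, 0.2, -7.1]
force: [0.2, 0.1, -0.1]
grip_width: 0.0009
grasp_force: 0.0
time_s: 52.05
tool_pos: [0.5588, -0.4256, 0.1854]
tool_rot: [-179.9, 0.2, -7.2]
force: [0.0, 0.2, 0.7]
grip_width: 0.0005
grasp_force: 0.0
((0.4634539783000946, -0.011649470776319504), (0.14033491909503937, 0.1111631914973259), 5.120243072509766)
[ 0.39797128 -0.24147653  0.09960049]
```

View pics/end.png

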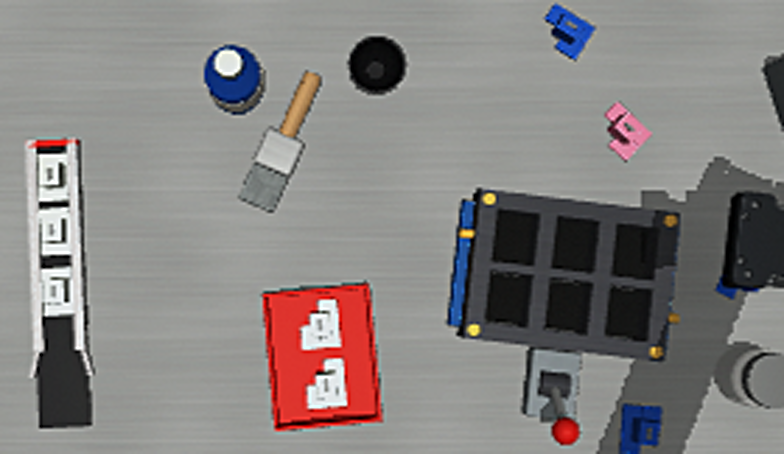

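The mould is empty and the lever tip at (565,432) is back at its start position (within 1 mm). The three covers are in the sleeve at x≈53, both shorts are in the tray at (322,325) and (328,385), and the bystanders in view are undisturbed. I hand the job in.

```bash
python3 -c "
from h import *
print(env.sign_off())"
```

```text
the job is handed in; nothing more can be done
None
```

The job is handed in: in the last picture all three complete covers are in the sleeve under the lips, both short shots are in the red tray, and the lever is back at its start position; the sign-off returned no verdict.

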